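# Close the candle holder's sliding jaw on the pillar candle

### The arm

A 7-joint arm with a two-finger parallel gripper is mounted at the origin on the work surface. World frame = base frame: x ahead of the robot, y to its left, z up, the work surface at z = 0. Lengths are in m, angles in rad, forces in N, time in s.
With the tool pointing down it reaches from about 0.35 to 0.9 m from the base axis. Payload 7.2 kg.
Tool frame: the origin (TCP) lies at the very end of the fingers, on their centre line; the grasp point (between the pads) lies 19 mm behind it; y points along the fingers, z is the direction in which the jaws open and shut, and the axes are right-handed (so a half turn about y gives the same grasp; the last joint's range is limited). The gripper opens to 88 mm and grips with 3 to 60 N. Pads are 20 mm wide; open, the fingers measure 115 mm over their backs; the gripper's body (75 mm by 178 mm) begins 61 mm behind the grasp point.
Start: joints at [-1.4, 0.411, -0.013, 1.596, 0.006, 1.134, -0.082], TCP at [0.148, 0.607, 0.183] pointing down, gripper open.
Joint ranges: [-2.95, 2.95], [-0.29, 1.99], [-1.47, 1.44], [0.14, 2.54], [-1.03, 4.17], [0.13, 1.85], [-2.86, 2.86]. Speed limits (rad/s): [2.39, 2.39, 3.01, 3.01, 3.14, 3.14, 3.14].

### API

Orientations are given as a unit quaternion [x, y, z, w].
In Python, from cell import readout, vision, ticket gives the robot as it stands.
- The arm moves only by the tool send_rows, never from a script. Its argument "plan" is a list that holds one entry, the list of rows, each a list of 5 numbers: the closure, from -1 (fully open) to 1 (shut), so that 0 is half open, then the shift along the tool's x, y, z in mm, then the turn about the tool's y in degrees. In form: [[[hand, dx, dy, dz, roll], ...]]. A call has exactly 8 rows; each row shifts and turns the pose as measured when the row begins, along the tool's axes as they then stand; what a row does not reach is not made up. A row lasts 1/12 s, in which the tool goes at most 41.7 mm and 7.16 degrees, less where a joint would pass 70% of its speed; a pose out of reach is approached as far as the arm can. A call with a gripper value outside its range is refused whole. The fingers move at their own pace and stop on an object; "newtons" is the grip in N (left out, the last holds). Time passes only in rows, so rows that do not move let the fingers close, or fill a call up. It gives the time, the measured TCP pose, the force and the opening at its end, in the units of the state.
- readout.observe(): the state, without advancing time (a new reading comes with each control period).
- vision.camera(name): name is "scene" or "top" or "wrist"; returns the picture (480x640x3 uint8, blue, green, red); there is no depth.
- vision.camera_info(name): a dict with "mtx" (3x3 intrinsics, pixels), "rvec" (rotation vector, rad) and "tvec" (3), from world to camera coordinates, as OpenCV has them; the wrist camera has in their place "mount" (4x4, takes a point from camera to tool coordinates, whose origin is the TCP and whose axes are the tool frame's). Camera axes: x right, y down, z forward; pixel columns grow to the right and rows downward; lengths in m; the calibration is good to about 2 mm. The wrist camera is an equidistant fisheye: a pixel r from the principal point sees the ray r / f radians off the axis. A picture is of the moment at which its call begins: read the wrist's pose just before it. camera_info takes no time and is no camera call.
- ticket.hand_in(): hands the job in, once; it reports no verdict.
The state is a dict: "time_s": time; "qpos": joint angles; "dq": joint speeds; "joint_torque": joint torques, N m; "position": TCP position; "orientation": TCP orientation; "wrist_force": force on the tool from outside, world axes, zero at the start; "wrist_torque": the same for the moment, N m; "finger_gap": opening from 0.0 (shut) to 1.0 (fully open).
Only numpy, scipy, OpenCV 4.12 (cv2) and the standard library are available. Lean on these libraries where they do the work, as an engineer would, in place of code of your own. Each camera call takes 0.05 s, during which the arm holds its last target. There are 200 camera calls.

### The job

Stand the tall pillar candle upright on the marble base of the adjustable candle holder, between its two jaws and about midway across their width; set it down, don't drop it. Then slide the movable jaw gently shut until the candle is pressed between both jaws, wait a moment so the pressure is felt, and let go, leaving it closed on the candle. Leave the low candle, the wine glass and the fork where they are.

Things in the scene. Friction and masses are not known exactly. Their poses are not given: they have to be found in the camera images.
- holder: Candle holder, fixed: marble slab 235 x 90 x 12 mm (x -35 to 200, top at z 12) with a brass fixed jaw and a sliding jaw. Origin: at table height, directly below the fixed jaw's gripping face, mid-width. x runs along the slide from the fixed jaw towards the sliding jaw, z up. Fixed jaw: flat upright plate 56 mm wide (y), gripping face at x = 0, top at z 67 mm.
- jaw: Sliding jaw, a brass carriage that moves only along the holder's x (about 2 N friction) and stays put. Origin: at table height below its gripping face, axes as the holder's, so its x in the holder's frame is the gap between the jaws (10 to 128 mm). Upright plate 56 mm wide, 12 mm thick, top at z 67; behind it (x 12 to 62 mm) a carriage of top z 26 mm carries the handle post.
- jaw_post (a point): Centre of the top of the sliding jaw's upright dark wood handle post, 20 x 20 mm square, sides along the holder's axes, top 120 mm above the table, clear from z 30 mm up. It stands 40 mm behind the jaw's gripping face (jaw x = +40 mm).
- candle: The tall ivory pillar candle, loose, a cylinder 54 mm in diameter and 110 mm tall (plus a thin wick), about 0.23 kg. Origin: centre of its underside, z up.
- low_candle: The low, wider ivory pillar candle, 68 mm in diameter and 65 mm tall, loose; to be left alone. Origin: centre of its underside.
- wineglass: Wine glass standing upside down on its rim, 194 mm tall, 92 mm at its widest, loose; to be left alone. Origin: centre of its underside.
- fork: Golden fork 185 mm long lying on the table, loose; to be left alone. Origin: middle of its length, on its underside.

How it is judged:
On the way:
1. The tall candle stands upright on the holder's base against the fixed jaw and the sliding jaw presses on it with more than 2 N for 0.2 s (z of candle in the frame of holder between 0.008 and 0.016 m and y of candle in the frame of holder between -0.018 and 0.018 m and angle between candle's own z axis and vertical below 0.06 rad and x of candle in the frame of holder between 0.023 and 0.0305 m and contact force between jaw and candle above 2 N), for 0.2 s.
At the end, for the whole second after the job is handed in: The tall candle stands upright (within 0.06 rad) on the marble base, within 18 mm of the middle of the jaws' width, against the fixed jaw (its centre 23 to 30.5 mm from that jaw's face); the sliding jaw is closed on it (gap under 57.5 mm for the 54 mm candle); all at rest (z of candle in the frame of holder between 0.008 and 0.016 m and y of candle in the frame of holder between -0.018 and 0.018 m and angle between candle's own z axis and vertical below 0.06 rad and x of candle in the frame of holder between 0.023 and 0.0305 m and x of jaw in the frame of holder below 0.0575 m and linear speed of each of candle, jaw below 0.02 m/s); the robot touches nothing.
It fails at once if the sliding jaw presses on the candle with more than 40 N (contact force between jaw and candle above 40 N).
It fails at once if the tall candle is tipped over (0.6 rad) (angle between candle's own z axis and vertical above 0.6 rad).
It fails at once if the tall candle is dropped (falls free of everything at more than 0.5 m/s) (contact force between candle and anything else below 0.01 N and linear speed of candle above 0.5 m/s).
It fails at once if the low candle, the wine glass or the fork is shifted by more than 30 mm (distance of any of low_candle, wineglass, fork from where it was at the start of the episode above 0.03 m).
It also fails if it takes over 64 s, if anything falls off the work surface, if the arm or the gripper's body presses on something with over 40 N, if the wrist force passes 120 N, or if a joint passes its speed limit or range.

## Working session

There is one attempt and no reset: what is moved stays moved. The work goes in short steps, Python scripts to look and compute and a tool call to move; the robot and the scene stay as the last step left them, time stands still between calls to the robot, and variables do not carry over. Pictures are saved under pics/ and viewed, about 8 in all and at most 12, crops included, and the job is handed in when it is done.

Besides the shell and the picture viewer there is one more tool, called after "Call:" by a JSON object that holds its "api" and its "payload", one argument or row to a line. send_rows: Moves the arm, as the interface text tells. Its arguments: {"type":"object","properties":{"plan":{"type":"array"},"newtons":{"type":"number"}},"required":["plan"]}

```bash
mkdir -p pics; ls; python3 - <<'E'
from cell import readout, vision
import cv2
s=readout.observe(); print({k:s[k] for k in ("time_s","position","orientation","finger_gap","wrist_force")})
for n in ("scene","top"):
    cv2.imwrite(f"pics/{n}0.png",vision.camera(n)); print(n,vision.camera_info(n))
print(vision.camera_info("wrist"))
E
```

```text
pics
{'time_s': 0.0, 'position': array([0.147765  , 0.60670699, 0.18201361]), 'orientation': array([ 0.70262736, -0.08423931,  0.08420156, -0.7015188 ]), 'finger_gap': 1.0002394903352219, 'wrist_force': array([ 0.31978337, -0.16890759, -0.74639611])}
scene {'mtx': array([[459.69910292,   0.        , 316.50898705],
       [  0.        , 459.69910292, 237.21724427],
       [  0.        ,   0.        ,   1.        ]]), 'rvec': array([ 1.18628487,  2.38766321, -0.91794269]), 'tvec': array([ 0.37899355, -0.24041059,  1.22243102])}
top {'mtx': array([[438.63993876,   0.        , 315.62200339],
       [  0.        , 438.63993876, 237.7087459 ],
       [  0.        ,   0.        ,   1.        ]]), 'rvec': array([ 2.13422117, -2.09687566,  0.14923414]), 'tvec': array([-0.02253559,  0.59000021,  0.95564532])}
{'mtx': array([[371.64829954,   0.        , 324.43638823],
       [  0.        , 371.64829954, 232.45888296],
       [  0.        ,   0.        ,   1.        ]]), 'mount': array([[ 5.88607019e-04,  9.52001341e-01,  3.06093286e-01,
        -8.39455731e-02],
       [ 1.97891239e-04, -3.06093444e-01,  9.52001452e-01,
        -2.02269714e-01],
       [ 9.99999807e-01, -4.99781558e-04, -3.68561474e-04,
        -3.86985625e-04],
       [ 0.00000000e+00,  0.00000000e+00,  0.00000000e+00,
         1.00000000e+00]])}
```

View pics/top0.png

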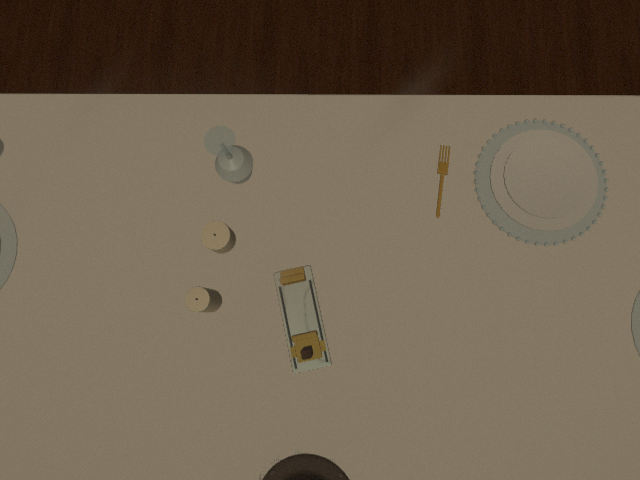

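View pics/scene0.png

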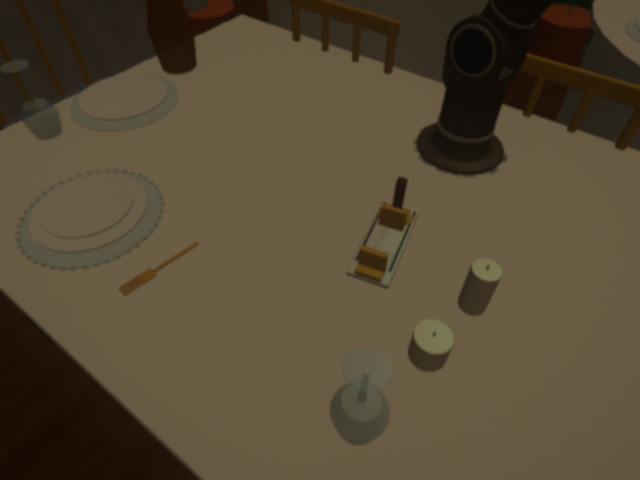

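The top view shows the holder at about (302,318), with the fixed jaw at (293,275) and the post top at (307,352). The tall candle's top is at (199,298), the low candle is at (216,236) and the glass is around (230,160). I'll zoom in for precise pixel positions.

```bash
cat > h.py <<'E'
import numpy as np, cv2
from scipy.spatial.transform import Rotation as R
from cell import readout, vision
def proj(n,P):
    i=vision.camera_info(n); return cv2.projectPoints(np.float64(P).reshape(-1,1,3),i['rvec'],i['tvec'],i['mtx'],None)[0].reshape(-1,2)
def back(n,uv,z):
    i=vision.camera_info(n); Rm=cv2.Rodrigues(i['rvec'])[0]; c=-Rm.T@i['tvec']
    d=Rm.T@np.linalg.solve(i['mtx'],[uv[0],uv[1],1]); return c+d*(z-c[2])/d[2]
def wproj(P,pos,quat):
    i=vision.camera_info('wrist'); K=i['mtx']; M=i['mount']
    p=R.from_quat(quat).inv().apply(np.float64(P)-pos); p=(p-M[:3,3])@M[:3,:3]
    th=np.arctan2(np.hypot(p[...,0],p[...,1]),p[...,2]); ph=np.arctan2(p[...,1],p[...,0])
    return np.stack([K[0,2]+K[0,0]*th*np.cos(ph),K[1,2]+K[0,0]*th*np.sin(ph)],-1)
def wback(uv,z,pos,quat):
    i=vision.camera_info('wrist'); K=i['mtx']; M=i['mount']
    d=(np.float64(uv)-K[:2,2])/K[0,0]; r=np.hypot(*d); v=np.r_[d/r*np.sin(r),np.cos(r)] if r>0 else np.r_[0,0,1.]
    q=R.from_quat(quat); c=pos+q.apply(M[:3,3]); w=q.apply(M[:3,:3]@v); return c+w*(z-c[2])/w[2]
E
python3 - <<'E'
from h import *
im=cv2.imread('pics/top0.png')[220:380,170:340]
a=cv2.resize(im,None,fx=3.5,fy=3.5,interpolation=cv2.INTER_CUBIC)
cv2.imwrite('pics/topz.png',cv2.convertScaleAbs(a,alpha=1.6))
im=cv2.imread('pics/scene0.png')[165:375,335:515]
a=cv2.resize(im,None,fx=2.8,fy=2.8,interpolation=cv2.INTER_CUBIC)
cv2.imwrite('pics/scz.png',cv2.convertScaleAbs(a,alpha=1.8))
s=readout.observe(); print(proj('top',[s['position']]),R.from_quat(s['orientation']).as_matrix().round(3))
print(back('top',(199,298),.11),back('top',(216,236),.065),back('top',(307,352),.12),back('top',(293,272),.067))
E
```

```text
[[-21.14709745 453.17152266]] [[ 0.972 -0.     0.237]
 [-0.237 -0.001  0.972]
 [ 0.    -1.    -0.001]]
[0.44622857 0.23112321 0.11      ] [0.58843711 0.21478354 0.065     ] [ 0.34092721 -0.00172     0.12      ] [0.5090984  0.03623982 0.067     ]
```

View pics/topz.png

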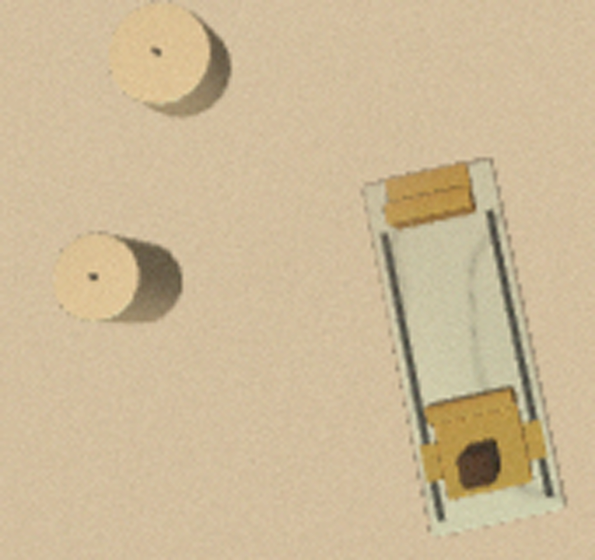

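View pics/scz.png

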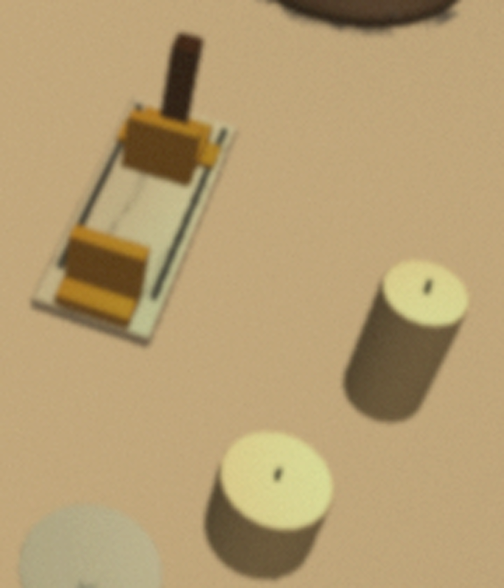

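```bash
python3 - <<'E'
from h import *
from scipy.optimize import least_squares
T=lambda u:np.array(u)/3.5+[170,220]-.36
S=lambda u:np.array(u)/2.8+[335,165]-.32
L=np.array([[-.035,-.045,.012],[-.035,.045,.012],[.2,.045,.012],[.2,-.045,.012]])
tu=T([[363,187],[492,158],[565,505],[435,533]]); su=S([[148,343],[32,302],[135,102],[237,130]])
def W(p,P):
    c,s=np.cos(p[2]),np.sin(p[2]); P=np.array(P); return np.c_[p[0]+c*P[:,0]-s*P[:,1],p[1]+s*P[:,0]+c*P[:,1],P[:,2]]
for m in ('top','scene','both'):
    def f(p):
        a=(proj('top',W(p,L))-tu).ravel(); b=(proj('scene',W(p,L))-su).ravel()
        return a if m=='top' else b if m=='scene' else np.r_[a,b]
    r=least_squares(f,[.5,.03,np.pi]); print(m,r.x,np.degrees(r.x[2]),r.fun.round(1))
p=r.x; g=lambda w:((w[:2]-p[:2])@np.array([[np.cos(p[2]),-np.sin(p[2])],[np.sin(p[2]),np.cos(p[2])]]))
for n,uv,z in [('top',T([427,404]),.067),('top',T([512,387]),.067),('top',T([479,463]),.12),('scene',S([188,38]),.12),('top',T([388,228]),.067),('top',T([473,210]),.067),('scene',S([82,227]),.067),('scene',S([150,245]),.067)]:
    print(n,g(back(n,uv,z)).round(4))
print('candle',back('top',T([97,277]),.11),back('scene',S([425.5,293]),.11))
print('low',back('top',T([160,53]),.065),back('scene',S([276,480]),.065))
E
```

```text
top [0.48981074 0.03637323 3.37688813] 193.4814379498737 [-0.4 -1.  -0.  -1.   1.   0.6 -0.6  1.2]
scene [0.49412988 0.04049659 3.37086262] 193.1362012811362 [ 0.5  0.7 -0.9  0.5 -0.4 -1.5  0.9 -0.4]
both [0.49137148 0.03834674 3.37483821] 193.36398606659324 [-1.2 -1.7 -0.8 -1.6 -0.  -0.1 -1.7  0.5  0.3 -0.8 -1.  -0.8 -0.9 -2.6
  0.4 -1.6]
top [ 0.1173 -0.0246]
top [0.1183 0.0293]
top [0.1553 0.0032]
scene [0.1605 0.0008]
top [ 0.0051 -0.0268]
top [0.0055 0.0283]
scene [-0.0011  0.0215]
scene [ 0.0023 -0.0271]
candle [0.44451359 0.23453991 0.11      ] [0.44672881 0.23702975 0.11      ]
low [0.59123495 0.21643757 0.065     ] [0.59375956 0.21891114 0.065     ]
```

Measured poses: the holder is at about (0.491, 0.038) with yaw 193.4° and a jaw gap of about 118 mm. The tall candle is at about (0.4455, 0.236). I'll grasp the candle with the fingers opening along the holder's y axis.

```bash
cat >> h.py <<'E'
H=np.array([.4914,.0383]); YAW=np.radians(193.4)
def hw(x,y): c,s=np.cos(YAW),np.sin(YAW); return H+[c*x-s*y,s*x+c*y]
def wh(w): c,s=np.cos(YAW),np.sin(YAW); d=np.array(w[:2])-H; return np.array([c*d[0]+s*d[1],-s*d[0]+c*d[1]])
def todo(x,y,z):
    s=readout.observe(); q=R.from_quat(s['orientation']); m=q.as_matrix()
    want=np.array([-np.cos(YAW),-np.sin(YAW)])  # tool x
    a=np.degrees(np.arctan2(m[1,0],m[0,0])-np.arctan2(want[1],want[0]))
    print('t',s['time_s'],'pos',s['position'].round(4),'d tool mm',(q.inv().apply(np.array([x,y,z])-s['position'])*1000).round(1),'roll',round(a,2),'tilt',m[:,1].round(3),'F',s['wrist_force'].round(1),'gap',round(s['finger_gap'],3),'hold',wh(s['position']).round(4))
E
```

Call:
{"api": "send_rows", "payload": {
  "plan": [
    [[-1,0,0,0,-7],[-1,0,0,0,-7],[-1,0,0,0,-7],[-1,0,0,0,-6],[-1,25,0,-32,0],[-1,25,0,-32,0],[-1,25,0,-32,0],[-1,25,0,-32,0]]
  ],
  "newtons": 20
}}

```text
time_s: 0.77
position: [0.2682, 0.5093, 0.1771]
orientation: [0.702, 0.093, -0.099, -0.699]
wrist_force: [0.6, 0.9, 0.5]
finger_gap: 0.996
```

```bash
python3 -c "
from h import *
todo(.4455,.236,.183)"
```

```text
t 0.7667 pos [0.2682 0.5093 0.1771] d tool mm [  97.    -5.7 -311. ] roll 2.25 tilt [-0.008 -0.006 -1.   ] F [0.6 0.9 0.5] gap 0.996 hold [ 0.108  -0.5098]
```

Call:
{"api": "send_rows", "payload": {
  "plan": [
    [[-1,12,-2,-39,1],[-1,12,0,-39,1],[-1,12,0,-39,0],[-1,12,0,-39,0],[-1,12,0,-39,0],[-1,12,0,-39,0],[-1,12,0,-39,0],[-1,10,0,-30,0]]
  ]
}}

```text
time_s: 1.43
position: [0.436, 0.2283, 0.1772]
orientation: [0.705, 0.079, -0.086, -0.7]
wrist_force: [1.6, -0.1, 0.1]
finger_gap: 1.0
```

```bash
python3 -c "
from h import *
todo(.4455,.236,.183)
s=readout.observe();cv2.imwrite('pics/w1.png',vision.camera('wrist'))
print(wproj([[.4455,.236,.11],[.4455,.209,.11],[.4455,.263,.11],[.4185,.236,.11],[.4725,.236,.11],[.4455,.236,.0]],s['position'],s['orientation']).round(0).tolist())"
```

```text
t 1.4333 pos [0.436  0.2283 0.1772] d tool mm [11.  -5.9  5.2] roll -0.06 tilt [-0.009 -0.009 -1.   ] F [ 1.6 -0.1  0.1] gap 1.0 hold [ 0.0099 -0.1977]
[[333.0, 244.0], [299.0, 236.0], [367.0, 252.0], [341.0, 211.0], [325.0, 275.0], [331.0, 210.0]]
```

View pics/w1.png

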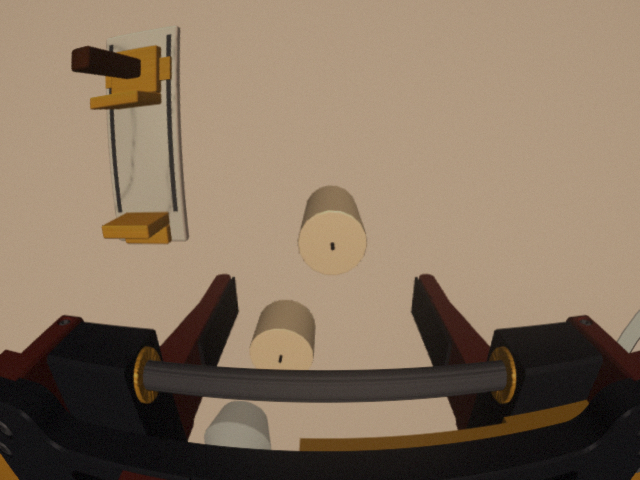

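The candle top's centre is at (332,240), against a prediction of (333,244). The slab corners are at (187,240), (179,27) and (108,38).

```bash
python3 -c "
from h import *
s=readout.observe();p,q=s['position'],s['orientation']
print('candle',wback((332,240),.11,p,q))
for uv,z in (((185,239),.012),((179,27),.012),((108,38),.012),((103,231),.067),((152,233),.067),((91,100),.067),((91,60),.12),((168,221),.067),((115,215),.067)):
  w=wback(uv,z,p,q);print(uv,w.round(4),wh(w).round(4))
todo(.444,.2355,.062)"
```

```text
candle [0.44603974 0.22841252 0.11      ]
(185, 239) [0.5135 0.0795 0.012 ] [-0.031 -0.035]
(179, 27) [0.2897 0.0322 0.012 ] [ 0.1977 -0.0408]
(108, 38) [ 0.3069 -0.0548  0.012 ] [0.201  0.0478]
(103, 231) [0.5038 0.0057 0.067 ] [-0.0045  0.0346]
(152, 233) [0.4925 0.0632 0.067 ] [-0.0069 -0.024 ]
(91, 100) [ 0.3759 -0.023   0.067 ] [0.1265 0.0328]
(91, 60) [0.3408 0.0085 0.12  ] [ 0.1534 -0.0059]
(168, 221) [0.4768 0.0791 0.067 ] [ 0.0048 -0.0431]
(115, 215) [0.4837 0.0198 0.067 ] [0.0118 0.0162]
t 1.4833 pos [0.4394 0.2224 0.1774] d tool mm [  8.6 115.2  12.8] roll -0.44 tilt [-0.008 -0.011 -1.   ] F [ 1.8 -5.1  1.2] gap 1.001 hold [ 0.0079 -0.1911]
```

Call:
{"api": "send_rows", "payload": {
  "plan": [
    [[-1,5,0,8,0],[-1,4,0,5,0],[-1,0,0,0,0],[-1,0,20,0,0],[-1,0,20,0,0],[-1,0,20,0,0],[-1,0,10,0,0],[-1,0,0,0,0]]
  ]
}}

```text
time_s: 2.15
position: [0.4433, 0.2442, 0.1043]
orientation: [0.705, 0.079, -0.085, -0.7]
wrist_force: [-0.4, 0.2, 0.2]
finger_gap: 0.999
```

```bash
python3 -c "
from h import *
todo(.4445,.2350,.062)"
```

```text
t 2.15 pos [0.4433 0.2442 0.1043] d tool mm [-0.6 42.3 -9. ] roll -0.07 tilt [-0.008 -0.008 -1.   ] F [-0.4  0.2  0.2] gap 0.999 hold [-0.0009 -0.2115]
```

Call:
{"api": "send_rows", "payload": {
  "plan": [
    [[-1,0,0,-5,0],[-1,0,0,-4,0],[-1,0,15,0,0],[-1,0,15,0,0],[-1,0,10,0,0],[-1,0,3,0,0],[-1,0,0,0,0],[-1,0,0,0,0]]
  ]
}}

```text
time_s: 2.82
position: [0.4462, 0.2398, 0.0642]
orientation: [0.703, 0.083, -0.086, -0.701]
wrist_force: [0.1, 0.3, 0.6]
finger_gap: 0.997
```

```bash
python3 -c "
from h import *
todo(.4445,.2350,.062)"
```

```text
t 2.8167 pos [0.4462 0.2398 0.0642] d tool mm [-2.7  2.2 -4.2] roll 0.38 tilt [-0.003 -0.004 -1.   ] F [0.1 0.3 0.6] gap 0.997 hold [-0.0027 -0.2065]
```

Call:
{"api": "send_rows", "payload": {
  "plan": [
    [[-1,-2,2,-4,0],[-1,-1,0,0,0],[-0.4,0,0,0,0],[-0.2,0,0,0,0],[0.2,0,0,0,0],[0.5,0,0,0,0],[1,0,0,0,0],[1,0,0,0,0]]
  ],
  "newtons": 20
}}

```text
time_s: 3.48
position: [0.4456, 0.2355, 0.0649]
orientation: [0.703, 0.085, -0.085, -0.701]
wrist_force: [-0.1, 1.0, -1.3]
finger_gap: 0.609
```

```bash
python3 -c "
from h import *
todo(.4445,.2350,.143)"
```

```text
t 3.4833 pos [0.4456 0.2355 0.0649] d tool mm [ -1.2 -78.1  -0.4] roll 0.36 tilt [ 0.    -0.002 -1.   ] F [-0.1  1.  -1.3] gap 0.609 hold [-0.0011 -0.2025]
```

Call:
{"api": "send_rows", "payload": {
  "plan": [
    [[1,0,0,0,0],[1,0,-5,0,0],[1,0,-12,0,0],[1,0,-18,0,0],[1,0,-20,0,0],[1,0,-18,0,0],[1,0,-12,0,0],[1,0,0,0,0]]
  ],
  "newtons": 30
}}

```text
time_s: 4.15
position: [0.4423, 0.2336, 0.1516]
orientation: [0.704, 0.082, -0.088, -0.7]
wrist_force: [0.2, 0.7, -2.4]
finger_gap: 0.601
```

```bash
python3 -c "
from h import *
print(hw(.031,0))
todo(*hw(.035,-0.0),.16)"
```

```text
[0.46124395 0.03111581]
t 4.15 pos [0.4423 0.2336 0.1516] d tool mm [ -33.8   -7.  -201.2] roll 0.37 tilt [-0.008 -0.007 -1.   ] F [ 0.2  0.7 -2.4] gap 0.601 hold [ 0.0025 -0.2014]
```

Call:
{"api": "send_rows", "payload": {
  "plan": [
    [[1,-6,-2,-15,0],[1,-7,-2,-25,0],[1,-7,-2,-30,0],[1,-7,0,-30,0],[1,-7,0,-30,0],[1,-7,0,-30,0],[1,-5,0,-20,0],[1,0,0,-5,0]]
  ]
}}

```text
time_s: 4.82
position: [0.4354, 0.0329, 0.1538]
orientation: [0.704, 0.081, -0.093, -0.699]
wrist_force: [0.0, 0.1, -2.3]
finger_gap: 0.598
```

```bash
python3 -c "
from h import *
todo(*hw(.045,0),.155)
s=readout.observe();cv2.imwrite('pics/w2.png',vision.camera('wrist'))
todo(*hw(.045,0),.155)
im=vision.camera('scene');cv2.imwrite('pics/s2.png',im)
cv2.imwrite('pics/s2z.png',cv2.convertScaleAbs(cv2.resize(im[100:320,300:500],None,fx=2.7,fy=2.7,interpolation=cv2.INTER_CUBIC),alpha=1.6))"
```

```text
t 4.8167 pos [0.4354 0.0329 0.1538] d tool mm [10.6 -1.4 -7.9] roll 0.69 tilt [-0.016 -0.009 -1.   ] F [ 0.   0.1 -2.3] gap 0.598 hold [ 0.0557 -0.0077]
t 4.8667 pos [0.4357 0.0332 0.1538] d tool mm [10.2 -1.4 -8.1] roll 0.66 tilt [-0.016 -0.009 -1.   ] F [-1.2 -1.9 -2.5] gap 0.606 hold [ 0.0553 -0.0079]
```

View pics/s2z.png

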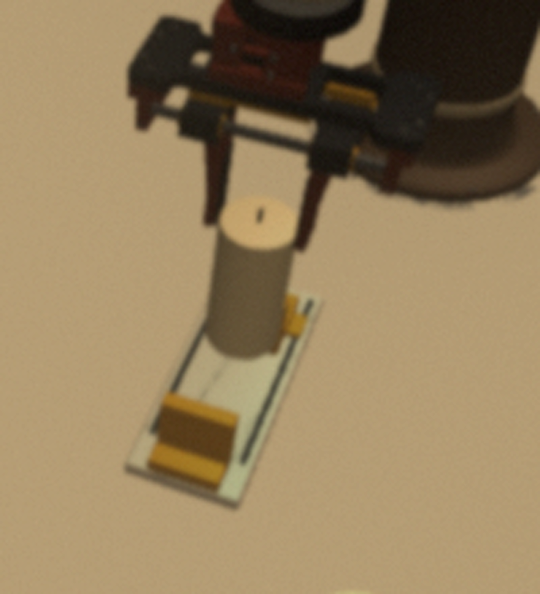

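View pics/w2.png

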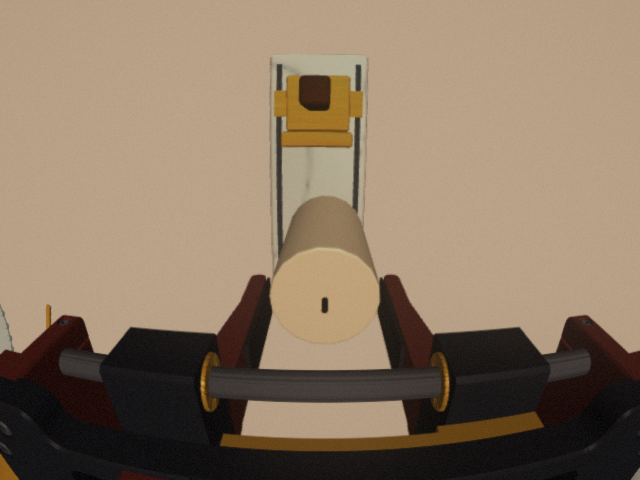

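The wrist view shows the candle top's centre at (325,294), slab corners at (271,56) and (367,58), the post top at (315,90), and the jaw plate's top edge spanning columns 281 to 352 near row 133. The scene view shows the candle hanging upright above the slab.

```bash
python3 -c "
from h import *
p=np.array([.4354,.0329,.1538]);s=readout.observe();q=s['orientation'];print(q)
q=np.array([0.704, 0.081, -0.093, -0.699])
for uv,z in (((325,294),.1989),((271,56),.012),((367,58),.012),((315,93),.12),((281,133),.067),((352,134),.067)):
  w=wback(uv,z,p,q);print(uv,w.round(4),wh(w).round(4), (R.from_quat(q).inv().apply(w-p)*1000).round(1))
# scene: candle top centre & bottom, jaws, slab corners
S=lambda u:np.array(u)/2.7+[300,100]-.32
for uv,z in (((259,222),.1989),((127,467),.012),((237,502),.012),((170,395),.067),((238,412),.067)):
  w=back('scene',S(uv),z);print(uv,w.round(4),wh(w).round(4))
"
```

```text
[ 0.703956    0.08147573 -0.09276415 -0.6994301 ]
(325, 294) [0.4333 0.0321 0.1989] [ 0.058  -0.0074] [ -3.  -45.1  -0.5]
(271, 56) [ 0.3069 -0.0515  0.012 ] [0.2003 0.0446] [-142.7  144.6  -49.7]
(367, 58) [0.2878 0.0343 0.012 ] [ 0.199  -0.0433] [-140.2  144.1   38.2]
(315, 93) [0.3399 0.0018 0.12  ] [0.1558 0.0004] [-99.5  35.6  -6.6]
(281, 133) [ 0.3726 -0.0189  0.067 ] [0.1288 0.0281] [-72.   88.3 -34.5]
(352, 134) [0.3602 0.0347 0.067 ] [ 0.1285 -0.027 ] [-71.   88.   20.6]
(259, 222) [0.4378 0.0344 0.1989] [ 0.0531 -0.0086]
(127, 467) [0.5358 0.0065 0.012 ] [-0.0358  0.0412]
(237, 502) [0.5138 0.0885 0.012 ] [-0.0335 -0.0437]
(170, 395) [0.4995 0.016  0.067 ] [-0.0027  0.0236]
(238, 412) [0.4835 0.0636 0.067 ] [ 0.0018 -0.0264]
```

Call:
{"api": "send_rows", "payload": {
  "plan": [
    [[1,6,0,-4,0],[1,8,0,-4,0.7],[1,6,0,0,0],[1,2,0,0,0],[1,0,0,0,0],[1,0,0,0,0],[1,0,8,0,0],[1,0,8,0,0]]
  ]
}}

```text
time_s: 5.58
position: [0.463, 0.04, 0.1362]
orientation: [0.704, 0.08, -0.091, -0.7]
wrist_force: [-0.0, -0.2, -3.1]
finger_gap: 0.604
```

```bash
python3 -c "
from h import *
todo(*hw(.033,0),.079)"
```

```text
t 5.5833 pos [0.463  0.04   0.1362] d tool mm [-4.9 57.3 -8. ] roll 0.53 tilt [-0.014 -0.007 -1.   ] F [-0.  -0.2 -3.1] gap 0.604 hold [ 0.0273 -0.0082]
```

Call:
{"api": "send_rows", "payload": {
  "plan": [
    [[1,-6,-2,-8,0],[1,-2,0,-4,0.5],[1,0,0,-2,0],[1,0,0,0,0],[1,0,0,0,0],[1,0,0,0,0],[1,0,0,0,0],[1,0,0,0,0]]
  ]
}}

```text
time_s: 6.25
position: [0.456, 0.0219, 0.1367]
orientation: [0.704, 0.076, -0.088, -0.7]
wrist_force: [0.1, -0.7, -2.5]
finger_gap: 0.604
```

```bash
python3 -c "
from h import *
todo(*hw(.034,0),.079)"
```

```text
t 6.25 pos [0.456  0.0219 0.1367] d tool mm [ 5.3 57.5  7.9] roll -0.09 tilt [-0.017 -0.007 -1.   ] F [ 0.1 -0.7 -2.5] gap 0.604 hold [0.0382 0.0077]
```

Call:
{"api": "send_rows", "payload": {
  "plan": [
    [[1,4,0,7,0],[1,0,0,0,0],[1,0,0,0,0],[1,0,10,0,0],[1,0,10,0,0],[1,0,8,0,0],[1,0,0,0,0],[1,0,0,0,0]]
  ]
}}

```text
time_s: 6.92
position: [0.4578, 0.0312, 0.105]
orientation: [0.704, 0.076, -0.089, -0.7]
wrist_force: [0.3, -0.2, -2.5]
finger_gap: 0.6
```

```bash
python3 -c "
from h import *
todo(*hw(.034,0),.079)"
```

```text
t 6.9167 pos [0.4578 0.0312 0.105 ] d tool mm [ 0.8 26.  -0.8] roll 0.01 tilt [-0.018 -0.007 -1.   ] F [ 0.3 -0.2 -2.5] gap 0.6 hold [ 0.0343 -0.0009]
```

Call:
{"api": "send_rows", "payload": {
  "plan": [
    [[1,0,8,0,0],[1,0,8,0,0],[1,0,5,0,0],[1,0,3,0,0],[1,0,2,0,0],[1,0,0,0,0],[1,0,0,0,0],[1,0,0,0,0]]
  ]
}}

```text
time_s: 7.58
position: [0.4583, 0.0309, 0.0774]
orientation: [0.704, 0.076, -0.088, -0.701]
wrist_force: [0.1, -0.4, -3.1]
finger_gap: 0.605
```

```bash
python3 -c "
from h import *
todo(*hw(.034,0),.076)"
```

```text
t 7.5833 pos [0.4583 0.0309 0.0774] d tool mm [-0.1  1.4 -0.5] roll -0.04 tilt [-0.017 -0.007 -1.   ] F [ 0.1 -0.4 -3.1] gap 0.605 hold [ 0.0339 -0.0005]
```

Call:
{"api": "send_rows", "payload": {
  "plan": [
    [[1,0,1,0,0],[1,0,1,0,0],[1,0,1,0,0],[1,0,0,0,0],[1,0,0,0,0],[1,0,0,0,0],[1,0,0,0,0],[1,0,0,0,0]]
  ]
}}

```text
time_s: 8.25
position: [0.4605, 0.0313, 0.0773]
orientation: [0.704, 0.078, -0.087, -0.701]
wrist_force: [0.4, -0.4, -3.0]
finger_gap: 0.602
```

```bash
python3 -c "
from h import *
todo(*hw(.031,0),.076)
im=vision.camera('scene')
cv2.imwrite('pics/s3z.png',cv2.convertScaleAbs(cv2.resize(im[130:310,320:460],None,fx=3.3,fy=3.3,interpolation=cv2.INTER_CUBIC),alpha=1.7))"
```

```text
t 8.25 pos [0.4605 0.0313 0.0773] d tool mm [ 0.7  1.3 -0.4] roll -0.05 tilt [-0.012 -0.005 -1.   ] F [ 0.4 -0.4 -3. ] gap 0.602 hold [ 0.0317 -0.0004]
```

View pics/s3z.png

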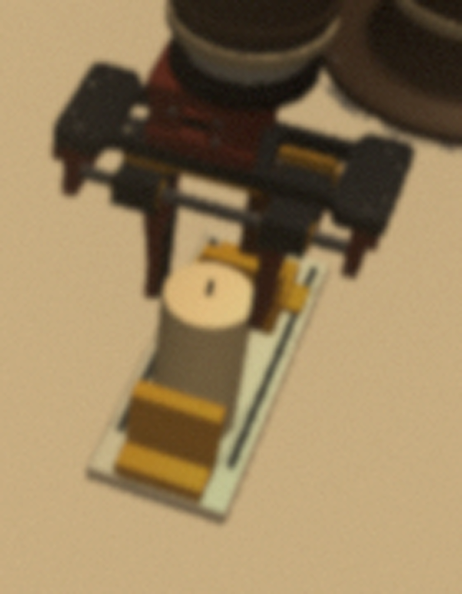

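The candle sits between the jaws just behind the fixed jaw, centred across its width. The wrist still carries the candle's weight, so I'll lower further until the force rises.

Call:
{"api": "send_rows", "payload": {
  "plan": [
    [[1,0,2,0,0],[1,0,2,0,0],[1,0,2,0,0],[1,0,1,0,0],[1,0,1,0,0],[1,0,1,0,0],[1,0,1,0,0],[1,0,1,0,0]]
  ]
}}

```text
time_s: 8.97
position: [0.4671, 0.0332, 0.0779]
orientation: [-0.702, -0.083, 0.082, 0.703]
wrist_force: [-4.3, -0.9, 13.4]
finger_gap: 0.602
```

```bash
python3 -c "
from h import *
todo(*hw(.031,0),.076)
s=readout.observe();print(s['wrist_torque'])
im=vision.camera('scene');cv2.imwrite('pics/s4.png',im)"
```

```text
t 8.9667 pos [0.4671 0.0332 0.0779] d tool mm [-6.2  1.8 -0.7] roll -0.03 tilt [ 0.001  0.002 -1.   ] F [-4.3 -0.9 13.4] gap 0.602 hold [ 0.0248 -0.0007]
[-0.19418067  1.25343606  0.01485401]
```

Contact is confirmed: vertical force is 13 N and the candle is seated and touching the fixed jaw. I'll relax and release.

Call:
{"api": "send_rows", "payload": {
  "plan": [
    [[1,-1,-2,0,0],[1,0,0,0,0],[-0.3,0,0,0,0],[-0.5,0,0,0,0],[-0.8,0,0,0,0],[-1,0,0,0,0],[-1,0,0,0,0],[-1,0,0,0,0]]
  ]
}}

```text
time_s: 9.68
position: [0.4668, 0.0331, 0.0802]
orientation: [-0.702, -0.083, 0.082, 0.703]
wrist_force: [-0.6, -0.4, -0.4]
finger_gap: 0.982
```

```bash
python3 -c "
from h import *
todo(*hw(.031,0),.19)"
```

```text
t 9.6833 pos [0.4668 0.0331 0.0802] d tool mm [  -5.6 -109.8   -0.5] roll -0.03 tilt [ 0.002  0.002 -1.   ] F [-0.6 -0.4 -0.4] gap 0.982 hold [ 0.0251 -0.0006]
```

Call:
{"api": "send_rows", "payload": {
  "plan": [
    [[-1,0,-6,0,0],[-1,0,-12,0,0],[-1,0,-20,0,0],[-1,0,-20,0,0],[-1,0,-20,0,0],[-1,0,-20,0,0],[-1,0,-14,0,0],[-1,0,0,0,0]]
  ]
}}

```text
time_s: 10.35
position: [0.4657, 0.0323, 0.199]
orientation: [-0.702, -0.082, 0.082, 0.703]
wrist_force: [0.1, -0.5, -0.3]
finger_gap: 0.999
```

```bash
python3 -c "
from h import *
todo(*hw(.155,0),.18)"
```

```text
t 10.35 pos [0.4657 0.0323 0.199 ] d tool mm [-128.6   18.9   -0.3] roll -0.07 tilt [-0.     0.001 -1.   ] F [ 0.1 -0.5 -0.3] gap 0.999 hold [ 0.0264 -0.0001]
```

Call:
{"api": "send_rows", "payload": {
  "plan": [
    [[-1,-20,0,0,0],[-1,-22,0,0,0],[-1,-22,0,0,0],[-1,-22,0,0,0],[-1,-22,0,0,0],[-1,-18,0,0,0],[-1,-3,0,0,0],[-1,0,0,0,0]]
  ]
}}

```text
time_s: 11.02
position: [0.3344, 0.0014, 0.1956]
orientation: [-0.702, -0.083, 0.082, 0.702]
wrist_force: [-0.2, 0.7, 0.5]
finger_gap: 0.998
```

```bash
python3 -c "
from h import *
todo(*hw(.155,0),.18)
s=readout.observe();p,q=s['position'],s['orientation'];cv2.imwrite('pics/w5.png',vision.camera('wrist'))
P=[[*hw(.158,0),.12],[*hw(.027,0),.122],[*hw(.027,-.027),.122],[*hw(.027,.027),.122],[*hw(.118,.028),.067],[*hw(.118,-.028),.067]]
print(wproj(P,p,q).round(0).tolist())
cv2.imwrite('pics/t5.png',vision.camera('top'))"
```

```text
t 11.0167 pos [0.3344 0.0014 0.1956] d tool mm [ 6.3 15.6 -0.5] roll -0.03 tilt [ 0.     0.001 -1.   ] F [-0.2  0.7  0.5] gap 0.998 hold [ 0.1613 -0.0005]
[[325.0, 230.0], [325.0, 366.0], [354.0, 365.0], [296.0, 366.0], [295.0, 253.0], [354.0, 253.0]]
```

View pics/w5.png

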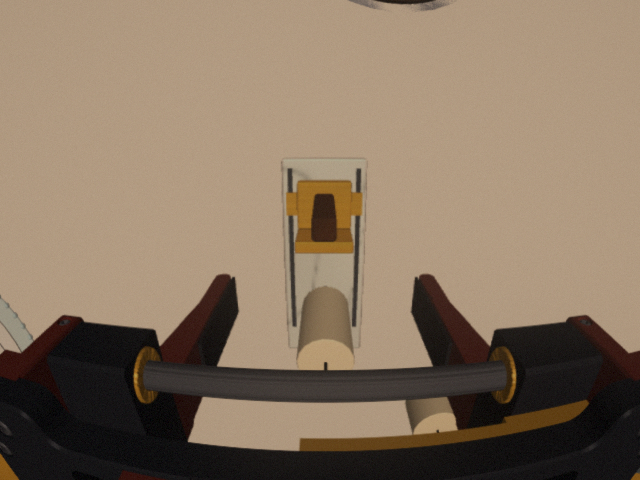

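The post's top is at (324,231), as predicted (325,230). The candle stands upright against the fixed jaw and is centred. Descending around the post.

Call:
{"api": "send_rows", "payload": {
  "plan": [
    [[-1,2,10,0,0],[-1,1,16,0,0],[-1,0,18,0,0],[-1,0,18,0,0],[-1,0,18,0,0],[-1,0,16,0,0],[-1,0,8,0,0],[-1,0,0,0,0]]
  ]
}}

```text
time_s: 11.78
position: [0.3493, 0.0044, 0.0874]
orientation: [0.703, 0.085, -0.081, -0.701]
wrist_force: [0.2, -0.8, 0.4]
finger_gap: 0.999
```

```bash
python3 -c "
from h import *
todo(*hw(.158,0),.085)"
```

```text
t 11.7833 pos [0.3493 0.0044 0.0874] d tool mm [-11.9   2.4   0.1] roll 0.09 tilt [ 0.007 -0.001 -1.   ] F [ 0.2 -0.8  0.4] gap 0.999 hold [0.1461 0.    ]
```

Drifted forward 12 mm, so I'll step back and then close.

Call:
{"api": "send_rows", "payload": {
  "plan": [
    [[-1,-8,0,0,0],[-1,-4,0,0,0],[-1,-2,0,0,0],[-1,0,0,0,0],[-0.3,0,0,0,0],[0,0,0,0,0],[0.3,0,0,0,0],[0.4,0,0,0,0]]
  ],
  "newtons": 25
}}

```text
time_s: 12.45
position: [0.3377, 0.0013, 0.0894]
orientation: [0.703, 0.087, -0.079, -0.701]
wrist_force: [-0.3, 0.6, 0.5]
finger_gap: 0.731
```

```bash
python3 -c "
from h import *
todo(*hw(.158,0),.085)"
```

```text
t 12.45 pos [0.3377 0.0013 0.0894] d tool mm [0.  4.4 0.4] roll 0.1 tilt [ 0.01  -0.001 -1.   ] F [-0.3  0.6  0.5] gap 0.731 hold [0.1581 0.0003]
```

Call:
{"api": "send_rows", "payload": {
  "plan": [
    [[0.4,0,0,0,0],[0.5,0,0,0,0],[0.6,0,0,0,0],[0.8,0,0,0,0],[1,0,0,0,0],[1,0,0,0,0],[1,0,0,0,0],[1,0,0,0,0]]
  ]
}}

```text
time_s: 13.12
position: [0.3381, 0.0014, 0.0896]
orientation: [0.703, 0.087, -0.079, -0.701]
wrist_force: [-0.7, 0.5, 0.1]
finger_gap: 0.126
```

```bash
python3 -c "
from h import *
todo(*hw(.094,0),.089)"
```

```text
t 13.1167 pos [0.3381 0.0014 0.0896] d tool mm [63.6  1.2  0.2] roll 0.1 tilt [ 0.011 -0.001 -1.   ] F [-0.7  0.5  0.1] gap 0.126 hold [0.1577 0.0003]
```

```bash
python3 -c "
from h import *
todo(*hw(.094,0),.089)
s=readout.observe();p,q=s['position'],s['orientation']
cv2.imwrite('pics/w6.png',vision.camera('wrist'))
print(wproj([[*hw(.158,0),.12],[*hw(.158,0),.03],p],p,q).round())
im=vision.camera('scene')
a=cv2.convertScaleAbs(cv2.resize(im[100:300,330:480],None,fx=2.4,fy=2.4,interpolation=cv2.INTER_CUBIC),alpha=1.7)
w=cv2.imread('pics/w6.png')[150:430,180:470]
b=cv2.resize(w,(497,480)); cv2.imwrite('pics/c6.png',np.hstack([a[:480,:300],b]))"
```

```text
t 13.1167 pos [0.3381 0.0014 0.0896] d tool mm [63.6  1.2  0.2] roll 0.1 tilt [ 0.011 -0.001 -1.   ] F [-0.7  0.5  0.1] gap 0.126 hold [0.1577 0.0003]
[[326. 286.]
 [326. 231.]
 [326. 263.]]
```

View pics/c6.png

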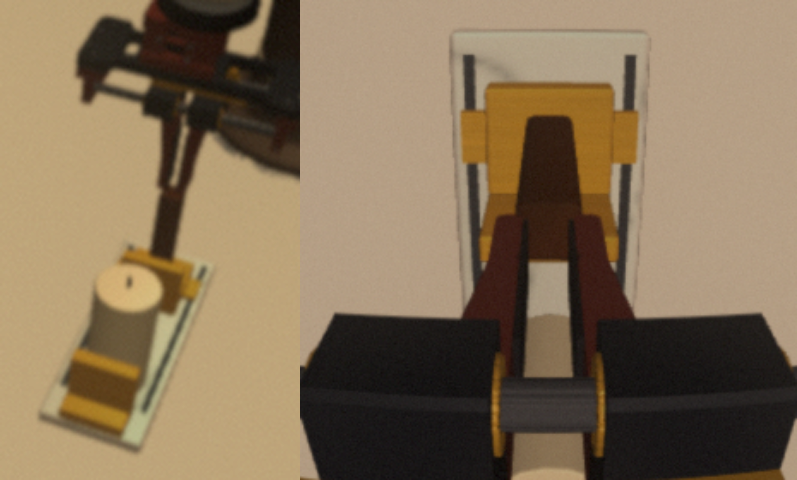

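In the picture the fingers straddle the post, yet the gap reads 11 mm rather than 20. I'll hold briefly and read again.

Call:
{"api": "send_rows", "payload": {
  "plan": [
    [[1,0,0,0,0],[1,0,0,0,0],[1,0,0,0,0],[1,0,0,0,0],[1,3,0,0,0],[1,3,0,0,0],[1,4,0,0,0],[1,4,0,0,0]]
  ]
}}

```text
time_s: 13.88
position: [0.3524, 0.0049, 0.0898]
orientation: [0.703, 0.087, -0.079, -0.701]
wrist_force: [-0.4, 0.3, 0.6]
finger_gap: 0.006
```

```bash
python3 -c "
from h import *
todo(*hw(.094,0),.089)"
```

```text
t 13.8833 pos [0.3524 0.0049 0.0898] d tool mm [48.9  1.3  0.2] roll 0.1 tilt [ 0.011 -0.001 -1.   ] F [-0.4  0.3  0.6] gap 0.006 hold [0.1429 0.0003]
```

```bash
python3 -c "
from h import *
s=readout.observe();p,q=s['position'],s['orientation']
w=vision.camera('wrist');im=vision.camera('scene');t=vision.camera('top')
for n,i in (('w7',w),('s7',im),('t7',t)): cv2.imwrite(f'pics/{n}.png',i)
P=[[*hw(.158,0),.12],[*hw(.158,0),.03],p]
print('w',wproj(P,p,q).round().tolist(),'s',proj('scene',P).round().tolist(),'t',proj('top',P).round().tolist())
a=cv2.convertScaleAbs(cv2.resize(im[140:290,340:440],(400,600),interpolation=cv2.INTER_CUBIC),alpha=1.7)
b=cv2.convertScaleAbs(cv2.resize(w[160:360,258:391],(400,600),interpolation=cv2.INTER_CUBIC),alpha=1.7)
cv2.imwrite('pics/c7.png',np.hstack([a,b]))"
```

```text
w [[326.0, 260.0], [326.0, 212.0], [326.0, 263.0]] s [[402.0, 179.0], [396.0, 210.0], [398.0, 194.0]] t [[305.0, 354.0], [307.0, 350.0], [305.0, 345.0]]
```

View pics/c7.png

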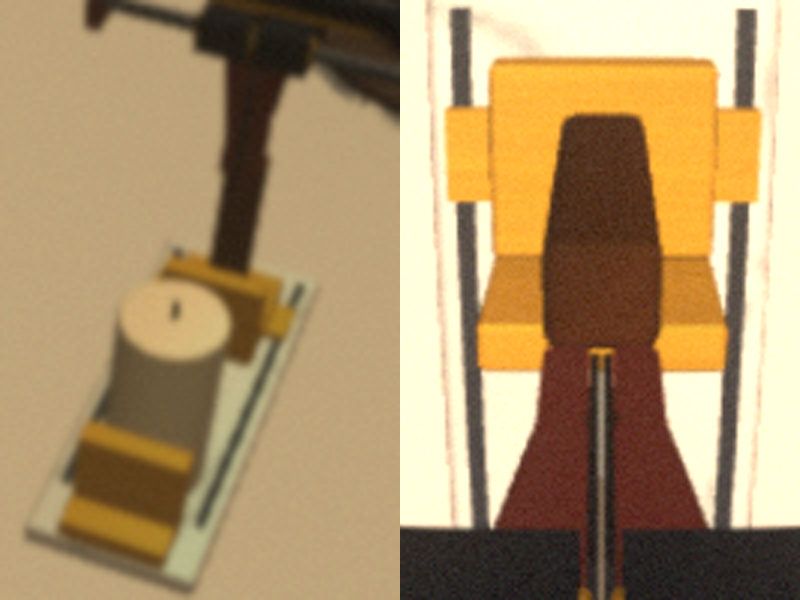

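```bash
python3 -c "
from h import *
S2=lambda u:np.array(u)/2.7+[300,100]; S3=lambda u:np.array(u)/3.3+[320,130]
for nm,p,q,tips in (('s2',[.4355,.033,.1538],[0.704,0.081,-0.093,-0.699],S2([[210,225],[300,250]])),('s3',[.4605,.0313,.0773],[0.704,0.078,-0.087,-0.701],S3([[152,297],[262,330]]))):
  r=R.from_quat(q)
  print(nm,'seen',tips.round(1).tolist())
  for off in ([0,0],[-10,0],[-20,0],[0,-20],[0,-10]):
    P=[np.array(p)+r.apply(np.array([off[0],off[1],z])/1000) for z in (-33,33)]
    print(off,proj('scene',P).round(1).tolist())
p=np.array([.436,.2283,.1772]);r=R.from_quat([0.705,0.079,-0.086,-0.7])
for off in ([0,0],[-10,0],[10,0],[0,-20]):
  print('w1',off,wproj([p+r.apply(np.array([off[0],off[1],z])/1000) for z in (-44,-57,44,57)],p,r.as_quat()).round().tolist())
"
```

```text
s2 seen [[377.8, 183.3], [411.1, 192.6]]
[0, 0] [[375.7, 194.5], [409.6, 204.1]]
[-10, 0] [[377.4, 191.1], [411.1, 200.6]]
[-20, 0] [[379.0, 187.8], [412.5, 197.2]]
[0, -20] [[376.8, 186.7], [411.3, 196.3]]
[0, -10] [[376.2, 190.6], [410.4, 200.2]]
s3 seen [[366.1, 220.0], [399.4, 230.0]]
[0, 0] [[364.6, 229.2], [396.5, 239.3]]
[-10, 0] [[366.3, 225.9], [398.0, 235.8]]
[-20, 0] [[368.0, 222.5], [399.5, 232.3]]
[0, -20] [[365.4, 222.4], [397.9, 232.4]]
[0, -10] [[365.0, 225.8], [397.2, 235.9]]
w1 [0, 0] [[252.0, 263.0], [231.0, 263.0], [399.0, 263.0], [420.0, 263.0]]
w1 [-10, 0] [[251.0, 247.0], [230.0, 247.0], [401.0, 247.0], [422.0, 247.0]]
w1 [10, 0] [[253.0, 278.0], [232.0, 278.0], [398.0, 278.0], [419.0, 278.0]]
w1 [0, -20] [[245.0, 277.0], [223.0, 277.0], [406.0, 277.0], [429.0, 276.0]]
```

Both cameras agree that the real fingertips end about 25 mm above the stated TCP, so the fingers closed just over the post's top. I'll reopen, recentre, and go about 38 mm lower.

Call:
{"api": "send_rows", "payload": {
  "plan": [
    [[-1,0,-3,0,0],[-1,0,0,0,0],[-1,-5,0,0,0],[-1,-5,0,0,0],[-1,-4,0,0,0],[-1,0,0,0,0],[-1,0,0,0,0],[-1,0,0,0,0]]
  ]
}}

```text
time_s: 14.7
position: [0.3357, 0.0009, 0.0926]
orientation: [0.703, 0.086, -0.08, -0.701]
wrist_force: [-0.2, 0.2, -1.0]
finger_gap: 0.572
```

```bash
python3 -c "
from h import *
todo(*hw(.158,0),.053)"
```

```text
t 14.7 pos [0.3357 0.0009 0.0926] d tool mm [ 1.8 39.7  0.4] roll 0.08 tilt [ 0.01  -0.001 -1.   ] F [-0.2  0.2 -1. ] gap 0.572 hold [0.1602 0.0003]
```

Call:
{"api": "send_rows", "payload": {
  "plan": [
    [[-1,0,0,0,0],[-1,0,5,0,0],[-1,0,8,0,0],[-1,0,8,0,0],[-1,-1,8,0,0],[-1,-1,6,0,0],[-1,-1,3,0,0],[-1,0,0,0,0]]
  ]
}}

```text
time_s: 15.37
position: [0.3344, 0.0004, 0.0519]
orientation: [0.703, 0.087, -0.079, -0.701]
wrist_force: [-0.1, 0.1, 0.2]
finger_gap: 1.0
```

```bash
python3 -c "
from h import *
todo(*hw(.158,0),.053)"
```

```text
t 15.3667 pos [0.3344 0.0004 0.0519] d tool mm [ 3.5 -1.1  0.5] roll 0.1 tilt [ 0.012 -0.001 -1.   ] F [-0.1  0.1  0.2] gap 1.0 hold [0.1615 0.0005]
```

Call:
{"api": "send_rows", "payload": {
  "plan": [
    [[0,3,0,0,0],[0.2,0,0,0,0],[0.4,0,0,0,0],[0.5,0,0,0,0],[0.6,0,0,0,0],[0.8,0,0,0,0],[1,0,0,0,0],[1,0,0,0,0]]
  ]
}}

```text
time_s: 16.03
position: [0.3389, 0.0014, 0.053]
orientation: [0.703, 0.088, -0.078, -0.701]
wrist_force: [0.0, -0.2, 0.6]
finger_gap: 0.436
```

Call:
{"api": "send_rows", "payload": {
  "plan": [
    [[1,0,0,0,0],[1,0,0,0,0],[1,0,0,0,0],[1,0,0,0,0],[1,0,0,0,0],[1,0,0,0,0],[1,0,0,0,0],[1,0,0,0,0]]
  ]
}}

```text
time_s: 16.7
position: [0.3388, 0.0017, 0.0531]
orientation: [0.703, 0.088, -0.078, -0.702]
wrist_force: [0.2, -0.3, 0.4]
finger_gap: 0.226
```

```bash
python3 -c "
from h import *
todo(*hw(.094,0),.053)"
```

```text
t 16.7 pos [0.3388 0.0017 0.0531] d tool mm [62.9  0.9  0.3] roll 0.04 tilt [ 0.014  0.    -1.   ] F [ 0.2 -0.3  0.4] gap 0.226 hold [0.1569 0.0003]
```

The post is gripped (19.9 mm). I'll close the first 45 mm or so, then go on slowly.

Call:
{"api": "send_rows", "payload": {
  "plan": [
    [[1,4,0,0,0],[1,6,0,0,0],[1,7,0,0,0],[1,7,0,0,0],[1,7,0,0,0],[1,6,0,0,0],[1,4,0,0,0],[1,0,0,0,0]]
  ]
}}

```text
time_s: 17.37
position: [0.3812, 0.0117, 0.0531]
orientation: [0.703, 0.086, -0.079, -0.702]
wrist_force: [-1.7, 0.1, 3.6]
finger_gap: 0.223
```

```bash
python3 -c "
from h import *
todo(*hw(.094,0),.053)"
```

```text
t 17.3667 pos [0.3812 0.0117 0.0531] d tool mm [19.3  0.3  0.3] roll 0.04 tilt [ 0.01 -0.   -1.  ] F [-1.7  0.1  3.6] gap 0.223 hold [0.1133 0.0003]
```

Call:
{"api": "send_rows", "payload": {
  "plan": [
    [[1,3,0,0,0],[1,3,0,0,0],[1,3,0,0,0],[1,2,0,0,0],[1,2,0,0,0],[1,1,0,0,0],[1,0,0,0,0],[1,0,0,0,0]]
  ]
}}

```text
time_s: 18.03
position: [0.3961, 0.0152, 0.0531]
orientation: [0.703, 0.086, -0.079, -0.702]
wrist_force: [-2.4, -0.9, 2.1]
finger_gap: 0.227
```

```bash
python3 -c "
from h import *
todo(*hw(.094,0),.053)"
```

```text
t 18.0333 pos [0.3961 0.0152 0.0531] d tool mm [4.1 0.1 0.4] roll 0.02 tilt [ 0.01 -0.   -1.  ] F [-2.4 -0.9  2.1] gap 0.227 hold [0.0981 0.0004]
```

Call:
{"api": "send_rows", "payload": {
  "plan": [
    [[1,1,0,0,0],[1,1,0,0,0],[1,1,0,0,0],[1,1,0,0,0],[1,1,0,0,0],[1,1,0,0,0],[1,0,0,0,0],[1,0,0,0,0]]
  ]
}}

```text
time_s: 18.7
position: [0.3984, 0.0158, 0.0531]
orientation: [0.703, 0.083, -0.081, -0.702]
wrist_force: [-2.4, -1.5, 3.0]
finger_gap: 0.225
```

```bash
python3 -c "
from h import *
todo(*hw(.094,0),.053)"
```

```text
t 18.7 pos [0.3984 0.0158 0.0531] d tool mm [1.7 0.1 0.3] roll -0.01 tilt [ 0.003 -0.001 -1.   ] F [-2.4 -1.5  3. ] gap 0.225 hold [0.0957 0.0003]
```

Call:
{"api": "send_rows", "payload": {
  "plan": [
    [[1,1,0,0,0],[1,1,0,0,0],[1,1,0,0,0],[1,1,0,0,0],[1,1,0,0,0],[1,1,0,0,0],[1,1,0,0,0],[1,1,0,0,0]]
  ]
}}

```text
time_s: 19.37
position: [0.3979, 0.0158, 0.0529]
orientation: [0.703, 0.078, -0.087, -0.702]
wrist_force: [-5.7, -1.8, 9.0]
finger_gap: 0.226
```

```bash
python3 -c "
from h import *
todo(*hw(.093,0),.053)"
```

```text
t 19.3667 pos [0.3979 0.0158 0.0529] d tool mm [ 3.2 -0.1  0.2] roll -0.03 tilt [-0.013 -0.003 -1.   ] F [-5.7 -1.8  9. ] gap 0.226 hold [0.0962 0.0002]
```

Call:
{"api": "send_rows", "payload": {
  "plan": [
    [[1,1,0,0,0],[1,1,0,0,0],[1,1,0,0,0],[1,1,0,0,0],[1,1,0,0,0],[1,1,0,0,0],[1,1,0,0,0],[1,1,0,0,0]]
  ]
}}

```text
time_s: 20.03
position: [0.3973, 0.0157, 0.0528]
orientation: [0.703, 0.072, -0.093, -0.701]
wrist_force: [-6.8, -1.6, 9.2]
finger_gap: 0.225
```

```bash
python3 -c "
from h import *
todo(*hw(.093,0),.053)
t=vision.camera('top');cv2.imwrite('pics/t8.png',t)
im=vision.camera('scene');cv2.imwrite('pics/s8.png',im)"
```

```text
t 20.0333 pos [0.3973 0.0157 0.0528] d tool mm [ 3.7 -0.3  0.1] roll 0.0 tilt [-0.029 -0.005 -1.   ] F [-6.8 -1.6  9.2] gap 0.225 hold [0.0967 0.0001]
```

Call:
{"api": "send_rows", "payload": {
  "plan": [
    [[1,2,0,0,0],[1,2,0,0,0],[1,3,0,0,0],[1,3,0,0,0],[1,3,0,0,0],[1,3,0,0,0],[1,3,0,0,0],[1,3,0,0,0]]
  ]
}}

```text
time_s: 20.8
position: [0.3976, 0.016, 0.052]
orientation: [0.703, 0.058, -0.108, -0.701]
wrist_force: [-12.0, -3.0, 17.8]
finger_gap: 0.225
```

```bash
python3 -c "
from h import *
todo(*hw(.093,0),.053)
im=vision.camera('scene');cv2.imwrite('pics/s9.png',im)
w=vision.camera('wrist');cv2.imwrite('pics/w9.png',w)
a=cv2.convertScaleAbs(cv2.resize(im[165:285,340:440],(480,576),interpolation=cv2.INTER_CUBIC),alpha=1.7)
b=cv2.convertScaleAbs(cv2.resize(w[200:480,250:400],(309,576),interpolation=cv2.INTER_CUBIC),alpha=1.5)
cv2.imwrite('pics/c9.png',np.hstack([a,b]))"
```

```text
t 20.8 pos [0.3976 0.016  0.052 ] d tool mm [ 3.4 -1.3 -0.1] roll 0.04 tilt [-0.07  -0.011 -0.998] F [-12.   -3.   17.8] gap 0.225 hold [ 0.0965 -0.0001]
```

View pics/c9.png

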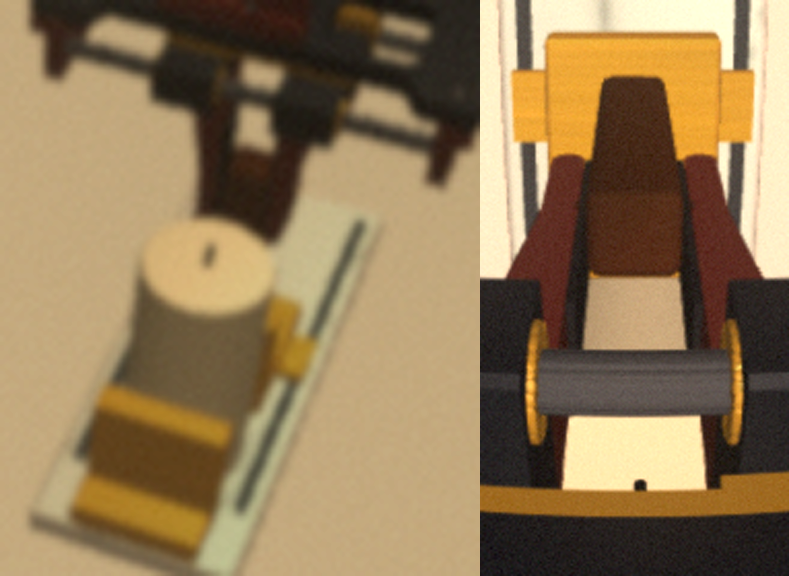

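The candle is held between both jaws and has been pressed for about 2 s. Horizontal wrist force rose to 12 N without any motion. Letting go now.

Call:
{"api": "send_rows", "payload": {
  "plan": [
    [[1,0,0,0,0],[1,0,0,0,0],[1,0,0,0,0],[0.3,0,0,0,0],[0.2,0,0,0,0],[0,0,0,0,0],[-0.3,0,0,0,0],[-0.6,0,0,0,0]]
  ]
}}

```text
time_s: 21.57
position: [0.4004, 0.0166, 0.052]
orientation: [0.703, 0.06, -0.107, -0.701]
wrist_force: [0.4, 0.2, 0.6]
finger_gap: 0.566
```

```bash
python3 -c "
from h import *
todo(*hw(.096,0),.17)"
```

```text
t 21.5667 pos [0.4004 0.0166 0.052 ] d tool mm [ -10.2 -117.5    0.5] roll 0.13 tilt [-0.065 -0.011 -0.998] F [0.4 0.2 0.6] gap 0.566 hold [ 0.0936 -0.    ]
```

Call:
{"api": "send_rows", "payload": {
  "plan": [
    [[-1,0,0,0,0],[-1,0,0,0,0],[-1,0,0,0,0],[-1,0,-6,0,0],[-1,-1,-12,0,0],[-1,-1,-16,0,0],[-1,-1,-18,0,0],[-1,-1,-18,0,0]]
  ]
}}

```text
time_s: 22.23
position: [0.3985, 0.0158, 0.123]
orientation: [0.703, 0.057, -0.109, -0.7]
wrist_force: [0.2, 0.2, 0.2]
finger_gap: 1.0
```

Call:
{"api": "send_rows", "payload": {
  "plan": [
    [[-1,-2,-18,0,0],[-1,-2,-18,0,0],[-1,-2,-18,0,0],[-1,-2,-18,0,0],[-1,-2,-12,0,0],[-1,0,0,0,0],[-1,0,0,0,0],[-1,0,0,0,0]]
  ]
}}

```text
time_s: 22.9
position: [0.3957, 0.014, 0.2179]
orientation: [0.703, 0.06, -0.106, -0.7]
wrist_force: [-0.0, 0.2, 0.2]
finger_gap: 1.001
```

```bash
python3 -c "
from h import *
todo(*hw(.12,0),.20)
s=readout.observe();p,q=s['position'],s['orientation']
w=vision.camera('wrist');im=vision.camera('scene');t=vision.camera('top')
a=cv2.convertScaleAbs(cv2.resize(im[165:285,345:435],(420,560),interpolation=cv2.INTER_CUBIC),alpha=1.7)
b=cv2.convertScaleAbs(cv2.resize(w[150:430,230:420],(380,560),interpolation=cv2.INTER_CUBIC),alpha=1.5)
cv2.imwrite('pics/c10.png',np.hstack([a,b]))
for n,P in (('wfix top',[*hw(0,0),.067]),('jaw front top',[*hw(.054,.028),.067]),('jaw -y',[*hw(.054,-.028),.067]),('post',[*hw(.094,0),.12]),('candle',[*hw(.027,0),.122])):
  a_=wproj(P,p,q); b_=proj('scene',P)[0]; print(n,((a_-[230,150])*2+[420,0]).round(),((b_-[345,165])*560/120).round())"
```

```text
t 22.9 pos [0.3957 0.014  0.2179] d tool mm [-20.1  19.3   1.4] roll 0.03 tilt [-0.064 -0.011 -0.998] F [-0.   0.2  0.2] gap 1.001 hold [0.0987 0.0014]
wfix top [612. 311.] [138. 391.]
jaw front top [557. 214.] [117. 285.]
jaw -y [667. 214.] [241. 323.]
post [613. 162.] [221. 156.]
candle [613. 309.] [172. 256.]
```

No more pictures can be viewed, so I'll check numerically by segmenting the wrist image.

```bash
python3 -c "
from h import *
s=readout.observe();p,q=s['position'],s['orientation'];print(p.round(4),s['dq'].round(3).max())
w=vision.camera('wrist');cv2.imwrite('pics/w11.png',w)
f=lambda P:wproj(P,p,q).round(1).tolist()
print('pred gap54: post back/front top',f([[*hw(.104,0),.12],[*hw(.084,0),.12]]),'carr back z26',f([*hw(.116,0),.026]),'plate back/front top',f([[*hw(.066,.02),.067],[*hw(.054,.02),.067]]),'candle top back',f([*hw(.054,0),.122]),'front',f([*hw(0,0),.122]), 'slab end',f([*hw(.2,0),.012]))
for c in (int(round(f([*hw(.1,.022),.06])[0])),325):
  print(c,[(r,*w[r,c-1:c+2].mean(0).astype(int)) for r in range(120,330,3)])
"
```

```text
[0.3953 0.014  0.2173] 0.004
pred gap54: post back/front top [[326.6, 220.6], [326.6, 243.5]] carr back z26 [325.8, 191.4] plate back/front top [[306.1, 246.5], [306.3, 257.9]] candle top back [326.5, 277.3] front [326.4, 331.5] slab end [325.7, 114.4]
304 [(120, np.int64(137), np.int64(159), np.int64(169)), (123, np.int64(132), np.int64(153), np.int64(163)), (126, np.int64(121), np.int64(141), np.int64(150)), (129, np.int64(119), np.int64(141), np.int64(149)), (132, np.int64(130), np.int64(153), np.int64(160)), (135, np.int64(135), np.int64(159), np.int64(167)), (138, np.int64(137), np.int64(161), np.int64(169)), (141, np.int64(136), np.int64(160), np.int64(170)), (144, np.int64(137), np.int64(161), np.int64(169)), (147, np.int64(137), np.int64(159), np.int64(169)), (150, np.int64(136), np.int64(159), np.int64(168)), (153, np.int64(135), np.int64(158), np.int64(168)), (156, np.int64(134), np.int64(159), np.int64(167)), (159, np.int64(135), np.int64(158), np.int64(168)), (162, np.int64(136), np.int64(159), np.int64(168)), (165, np.int64(136), np.int64(160), np.int64(168)), (168, np.i
[... 5632 characters left out ...]
int64(155), np.int64(184)), (291, np.int64(115), np.int64(156), np.int64(184)), (294, np.int64(114), np.int64(153), np.int64(183)), (297, np.int64(116), np.int64(155), np.int64(182)), (300, np.int64(114), np.int64(154), np.int64(181)), (303, np.int64(81), np.int64(107), np.int64(130)), (306, np.int64(78), np.int64(103), np.int64(126)), (309, np.int64(96), np.int64(129), np.int64(155)), (312, np.int64(115), np.int64(154), np.int64(183)), (315, np.int64(115), np.int64(154), np.int64(183)), (318, np.int64(114), np.int64(152), np.int64(181)), (321, np.int64(113), np.int64(152), np.int64(181)), (324, np.int64(114), np.int64(152), np.int64(180)), (327, np.int64(113), np.int64(152), np.int64(179))]
```

```bash
python3 -c "
from h import *
w=cv2.imread('pics/w11.png');s=readout.observe();p,q=s['position'],s['orientation']
print([(r,w[r,330:345].mean(0).astype(int).tolist()) for r in range(104,122)])
for y in (-.036,.036):
  print(wproj([[*hw(-.035,y),.012],[*hw(.2,y),.012]],p,q).round(1).tolist())
  c=int(wproj([*hw(-.0,y),.012],p,q)[0]);print(c,[(r,*w[r,c-1:c+2].mean(0).astype(int).tolist()) for r in range(300,345,2)])
"
```

```text
[(104, [127, 153, 176]), (105, [127, 153, 176]), (106, [128, 154, 176]), (107, [127, 153, 176]), (108, [128, 154, 177]), (109, [128, 153, 176]), (110, [128, 154, 176]), (111, [127, 153, 175]), (112, [129, 155, 176]), (113, [137, 162, 172]), (114, [140, 164, 171]), (115, [139, 163, 171]), (116, [139, 163, 171]), (117, [140, 164, 172]), (118, [139, 164, 171]), (119, [139, 163, 171]), (120, [139, 164, 171]), (121, [139, 164, 171])]
[[354.8, 312.5], [358.5, 114.7]]
355 [(300, 111, 148, 175), (302, 112, 147, 174), (304, 113, 149, 177), (306, 115, 149, 176), (308, 109, 139, 162), (310, 103, 133, 156), (312, 122, 150, 174), (314, 127, 153, 175), (316, 128, 153, 176), (318, 127, 153, 175), (320, 125, 150, 174), (322, 127, 153, 176), (324, 129, 154, 177), (326, 127, 153, 175), (328, 127, 153, 175), (330, 129, 154, 176), (332, 128, 155, 177), (334, 126, 153, 175), (336, 128, 153, 176), (338, 126, 152, 175), (340, 129, 154, 175), (342, 127, 153, 174), (344, 128, 153, 176)]
[[296.4, 312.6], [292.9, 114.7]]
295 [(300, 123, 147, 161), (302, 125, 147, 163), (304, 129, 152, 167), (306, 126, 149, 164), (308, 127, 151, 165), (310, 103, 124, 141), (312, 126, 154, 174), (314, 127, 152, 174), (316, 129, 155, 176), (318, 128, 152, 175), (320, 128, 153, 176), (322, 127, 154, 176), (324, 127, 152, 174), (326, 127, 152, 175), (328, 128, 151, 174), (330, 129, 155, 176), (332, 130, 156, 178), (334, 126, 153, 174), (336, 129, 154, 176), (338, 127, 152, 174), (340, 129, 155, 176), (342, 126, 153, 174), (344, 128, 152, 175)]
```

The slab ends show the same −2 px offset as the jaw, post and candle. Relative to the holder, that puts the gap at about 54 mm and the candle's centre at about x 27 mm. The arm is clear.

```bash
python3 -c "
from cell import ticket; print(ticket.hand_in())"
```

```text
the job is handed in; nothing more can be done
None
```

The tall candle is standing on the marble base between the jaws, with the sliding jaw closed on it, and I handed the job in at about 23 s of the 64 s allowed. The hand-in reports no verdict.

**What I did:** I lowered the candle until I felt contact (13 N upward) and released it against the fixed jaw. I then gripped the handle post and slid the jaw shut. The push stalled at 6 to 12 N on the wrist for about 2 s. I let go and lifted clear.

**Last checks:**
- **Position:** in the final wrist image, the slab ends, carriage, post, jaw plate and candle top all sat about 2 px from where I predicted them. That common offset puts the gap at about 54 mm and the candle's centre at about x 27 mm, close to mid-width.
- **Clearance:** the wrist force was about 0 N after I let go, with the gripper open and above the post.

**What went wrong or was not confirmed:**
- My first attempt to grip the post closed on air. Judging by two cameras, the fingertips end about 25 mm above the stated TCP, so I repeated the grip lower.
- While pressing, the tool tilted about 0.07 rad.
- I had used up the 12 allowed pictures, so the final check was by pixel values only, not by eye.
- I did not measure the jaw's force on the candle directly; it is inferred from the wrist force.
- I never touched the low candle, the wine glass or the fork on purpose, but I did not measure them again at the end.

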